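# Gauge the centrifuge adapters and sort them

### The arm

A 6-joint arm with a two-finger parallel gripper is mounted at the origin on a cart in front of the work surface, level with it; the furniture and walls round the work are solid. World frame = base frame: x ahead of the robot, y to its left, z up, the work surface at z = 0. Lengths are in m, angles in degrees, forces in N, time in s.
With the tool pointing down it reaches from about 0.275 to 0.875 m from the base axis. Payload 12.5 kg.
Tool frame: the origin (TCP) lies between the finger pads; the fingertips stand 14 mm ahead of it and the grasp point (between the pads) lies 5 mm behind it; z points along the fingers, y is the line along which they close (so a half turn about z gives the same grasp; the last joint's range is limited). The gripper opens to 85 mm and grips with 20 to 120 N. Pads are 22 mm wide; open, the fingers measure 114 mm over their backs; the gripper's body (76 mm by 85 mm) begins 54 mm behind the grasp point. The pads swing forward as they close: fully open they stand 13 mm farther back than shut.
Start: joints at [-68.961, 20.094, 94.641, -0, 65.266, -4.847], TCP at [0.24, -0.495, 0.245] pointing down, gripper open.
Joint ranges: [-157.81, 157.81], [-45, 120.19], [0.68, 151.7], [-89.99, 269.99], [4.06, 180], [-164.3, 164.3]. Speed limits (degrees/s): [127.2, 127.2, 159.86, 180, 180, 180].

### API

Orientations are given as [roll, pitch, yaw] about the fixed x, y, z axes, in that order (R = Rz(yaw) Ry(pitch) Rx(roll)).
In Python, from plant import * gives the robot as it stands.
- The arm moves only by the shell command python3 -m jog 'ROWS' [OPENING] [FORCE]. ROWS is JSON, a list that holds one entry, the list of rows, each a list of 6 numbers: the shift along the world's x, y, z scaled (see below), then the turn, a rotation vector about the world's x, y, z scaled (see below). A call has 1 to 8 rows; each row is the pose to reach, as a shift and turn from the pose commanded when the call began, turning the shorter way round; what a row does not reach only later rows make up. The controller multiplies each number of a shift by 20 cm and each number of a turn by pi rad. A row lasts 1/12 s, in which the tool goes at most 41.7 mm and 7.16 degrees, less where a joint would pass 70% of its speed; a pose out of reach is approached as far as the arm can. A call with a number of a shift or a turn outside -1 to 1 is refused whole. A call with a gripper value outside its range is refused whole. OPENING is the closure, from 0 (fully open) to 1 (shut), set as the call begins (- or left out, the last holds). The fingers move at their own pace and stop on an object; FORCE is the grip in N (left out, the last holds). Time passes only in rows, so rows that repeat a pose let the fingers close. It gives the time, the measured TCP pose, the force, the opening and the grip force at its end, in the units of the state.
- observe(): the state, without advancing time (a new reading comes with each control period).
- camera(name): name is "side" or "top"; returns (picture, depth): 400x640x3 uint8, red, green, blue; 400x640 float32, m along the optical axis (not along the pixel's ray), 0 where there is no reading.
- camera_info(name): a dict with "fx", "fy", "cx", "cy" (pixels), "view" (4x4, takes a point from world to camera coordinates). Camera axes: x right, y down, z forward; pixel columns grow to the right and rows downward; lengths in m; the calibration is good to about 2 mm. A picture is of the moment at which its call begins. camera_info takes no time and is no camera call.
- close_job(): hands the job in; it is judged then, once.
The state is a dict: "time": time; "qpos": joint angles; "joint_vel": joint speeds; "tau": joint torques, N m; "position": TCP position; "eef_rot": TCP orientation; "contact_force": force on the tool from outside, world axes, zero at the start; "wrist_torque": the same for the moment, N m; "opening": opening from 0.0 (shut) to 1.0 (fully open); "finger_force": force on a finger pad.
Only numpy, scipy, OpenCV 4.12 (cv2) and the standard library are available. Lean on these libraries where they do the work, as an engineer would, in place of code of your own. Each camera call takes 0.05 s, during which the arm holds its last target. There are 200 camera calls.

### The job

Check the two blue centrifuge adapters in the go/no-go gauge, one at a time: hold an adapter upright by its collar, slide its body into the gauge from the wide, green-marked mouth until it gently stops, or on into the red-marked lands if it does not stop there. An adapter that passes the green lands and stops at the red ones is good: stand it upright in the green tray; any other goes upright in the red tray. Put the first away before taking the second, set them down rather than drop them, and leave the beaker and the two capped tubes where they are.

Things in the scene. Friction and masses are not known exactly. Their poses are not given: they have to be found in the camera images.
- adapter_1: blue plastic sleeve for a centrifuge rotor, round, upright, 62 mm tall, 60 g. From 40 to 62 mm above its foot a collar, 36 mm in diameter (17 mm bore open at the top), the same on both: grip here. Below it the plain body that the gauge checks: nominal 30 mm in diameter, but it may be in limits, too big or too small, and differs between the two. Origin: centre of the foot; z up its axis.
- adapter_2: blue plastic sleeve for a centrifuge rotor, round, upright, 62 mm tall, 60 g. From 40 to 62 mm above its foot a collar, 36 mm in diameter (17 mm bore open at the top), the same on both: grip here. Below it the plain body that the gauge checks: nominal 30 mm in diameter, but it may be in limits, too big or too small, and differs between the two. Origin: centre of the foot; z up its axis.
- gauge: steel go/no-go gap gauge, does not move. Base plate 134 mm along x, 84 mm along y, its top 6 mm above the bench; two jaws on it, tops 36 mm above the bench, leave a slot along x (centre line y = 0), open at both ends and on top. The collar rides above the jaws: lift an adapter out anywhere. Origin: middle of the underside; +x from mouth to no-go end; z up.
- gauge_mouth (a point): start of the green-marked go lands, on the slot's centre line at plate level (gauge x = -30 mm). The go lands are 32 mm apart and 42 mm long, from here to gauge_step. Ahead of them the jaws have round noses (9 mm radius), then bare plate from gauge x = -39 to -67 mm, to start from. Too big an adapter stops here, its axis short of this point.
- gauge_step (a point): square step from go to red-marked no-go lands, on the centre line at plate level (gauge x = +12 mm). No-go lands: 26 mm apart, 38 mm long (to x = +50). A good adapter stops with its axis 7.5 mm before this point; too small a one runs on: slide its axis over 3 mm past this point. About 5 N is enough to feel the stop; over 50 N is forcing it.
- pass_tray: shallow open green plastic tray for good adapters, 96 x 96 mm outside, 90 x 90 mm inside, walls 3 mm thick and 20 mm high, floor 3 mm thick, does not move. Origin: centre of its underside; z up, x and y along its sides.
- reject_tray: shallow open red plastic tray for rejected adapters, 96 x 96 mm outside, 90 x 90 mm inside, walls 3 mm thick and 20 mm high, floor 3 mm thick, does not move. Origin: centre of its underside; z up, x and y along its sides.
- machine_corner (a point): near corner, at bench level, of the big fixed grey machine on the right (not part of the job). From here its near face runs away to the front left, at 45 degrees to the robot's x and y, about 0.2 m high at the corner and much taller further back: keep the arm clear of it, and swing round it with the hand drawn in if coming from the right.
- beaker: clear empty beaker, 55 mm in diameter, 70 mm tall, stands loose behind the gauge; not to be disturbed. Origin: centre of its underside.
- tube50_0: capped clear tube with a blue cap, 34 mm in diameter, 115 mm tall, stands loose at the back left; not to be disturbed. Origin: centre of its underside.
- tube50_1: like tube50_0, a second one beside it.
Things that resemble listed ones, but are neither listed nor needed, are in the scene too. Leave any orange or pink look-alike of the adapter_2 alone.

How it is judged:
By the outcome, as a careful person would: the job done as asked, in the order asked, and still so for the second after the job is handed in, with the robot touching nothing.
It also fails if it takes over 66 s, if anything falls off the work surface, if the arm or the gripper's body presses on something with over 40 N, if the wrist force passes 120 N, or if a joint passes its speed limit or range.

## Working session

There is one attempt and no reset: what is moved stays moved. The work goes in short steps, Python scripts to look and compute and a shell command to move; the robot and the scene stay as the last step left them, time stands still between calls to the robot, and variables do not carry over. Pictures are saved under pics/ and viewed, at most 10 in all, crops included, and the job is handed in when it is done.

```bash
ls; mkdir -p pics; python3 - <<'E'
from plant import *
import cv2,numpy as np
for n in("top","side"):
    p,d=camera(n);cv2.imwrite(f"pics/{n}0.png",p[:,:,::-1]);np.save(f"pics/{n}0.npy",d);np.save(f"pics/{n}0p.npy",p)
    i=camera_info(n);print(n,i)
print(observe())
E
```

```text
pics
top {'fx': 488.4706215603928, 'fy': 488.4706215603928, 'cx': 320.4894557286616, 'cy': 206.67031452856588, 'view': array([[ 2.57988214e-03, -9.99996423e-01, -7.05517502e-04,
         9.34337903e-02],
       [-9.78795214e-01, -2.38067549e-03, -2.04827396e-01,
         4.61795579e-01],
       [ 2.04824984e-01,  1.21898770e-03, -9.78797854e-01,
         1.36238214e+00],
       [ 0.00000000e+00,  0.00000000e+00,  0.00000000e+00,
         1.00000000e+00]])}
side {'fx': 396.682153525489, 'fy': 396.682153525489, 'cx': 322.62754489439703, 'cy': 197.50510053744645, 'view': array([[-0.91852134, -0.39481039, -0.02105472,  0.48701249],
       [-0.22399677,  0.56352981, -0.79514754,  0.07755185],
       [ 0.32579747, -0.72564379, -0.60605041,  0.91037856],
       [ 0.        ,  0.        ,  0.        ,  1.        ]])}
{'time': 0.1, 'qpos': array([-6.89617896e+01,  2.01223498e+01,  9.46721892e+01, -1.26146072e-03,
        6.52651232e+01, -4.84597121e+00]), 'joint_vel': array([ 0.10707736, -0.09416783, -0.20631867, -0.0438482 , -0.01567102,
       -0.0077165 ]), 'tau': array([ 2.14293679e-03, -5.06829035e+01, -2.91873479e+01, -1.92954116e-05,
        2.65143542e-03, -9.70016089e-06]), 'position': array([ 0.24003519, -0.49455284,  0.24480899]), 'eef_rot': array([-1.79940454e+02, -3.89902104e-03,  2.58847080e+01]), 'contact_force': array([0.9069591 , 0.02451909, 0.45027312]), 'wrist_torque': array([ 0.01699758,  0.02980163, -0.03762435]), 'finger_force': 0.0, 'opening': 0.9980410273966431}
```

View pics/top0.png

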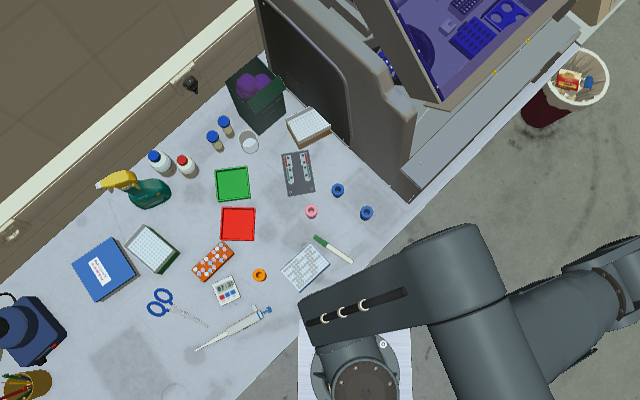

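View pics/side0.png

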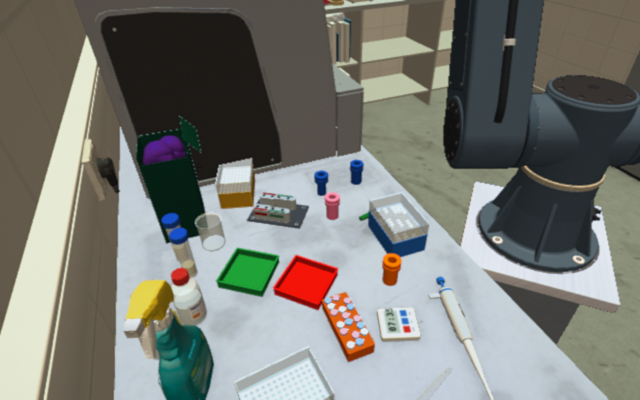

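The top view shows two blue adapters at (337,190) and (366,213). The pink (311,211) and orange (259,274) rings are look-alikes, and the blue caps at (212,136) and (225,122) are on the tubes. The gauge is at (298,173), the green tray at (232,184) and the red tray at (238,224). Only the two blue open sleeves fit the description, so I'll confirm them in a crop and measure.

```bash
cat > h.py <<'E'
import numpy as np,cv2
from plant import *
def px2w(n,u,v,z):
    i=camera_info(n);V=i['view'];R=V[:3,:3];c=-R.T@V[:3,3]
    r=R.T@np.array([(u-i['cx'])/i['fx'],(v-i['cy'])/i['fy'],1]);return c+r*(z-c[2])/r[2]
def cloud(n,d):
    i=camera_info(n);V=i['view'];v,u=np.mgrid[:d.shape[0],:d.shape[1]]
    P=np.stack([(u-i['cx'])/i['fx']*d,(v-i['cy'])/i['fy']*d,d],-1);return (P-V[:3,3])@V[:3,:3]
E
python3 - <<'E'
from h import *
C={}
for n in("top","side"):
    p=np.load(f"pics/{n}0p.npy").astype(int);d=np.load(f"pics/{n}0.npy");W=cloud(n,d);ok=d>0
    r,g,b=p[...,0],p[...,1],p[...,2]
    M={'blue':(b>70)&(b>1.7*r)&(b>1.5*g),'green':(g>90)&(g>2*r)&(g>1.8*b),'red':(r>150)&(g<60)&(b<60),'pink':(r>180)&(b>100)&(g<150)&(r>1.4*g)}
    for k,m in M.items():
        m=(m&ok&(W[...,2]<.2)&(W[...,2]>-.02)).astype(np.uint8)
        N,L,S,_=cv2.connectedComponentsWithStats(m)
        for j in range(1,N):
            if S[j,4]<25: continue
            q=W[L==j];print(n,k,S[j],'mean',q.mean(0).round(4),'min',q.min(0).round(3),'max',q.max(0).round(3))
            if k in('green','red') and S[j,4]>500:
                c,s,a=cv2.minAreaRect((q[:,:2]*1000).astype(np.float32));print('   rect',c,s,a)
    # adapters: top points
    for k,(u0,u1,v0,v1) in {'A':(327,347,180,200),'B':(356,376,203,223)}.items() if n=='top' else {}.items():
        m=np.zeros(d.shape,bool);m[v0:v1,u0:u1]=1;m&=ok&(W[...,2]>.05)&(W[...,2]<.075)
        q=W[m];print(k,len(q),cv2.minEnclosingCircle((q[:,:2]*1000).astype(np.float32)),q[:,2].mean())
    if n=='top':
        m=np.zeros(d.shape,bool);m[145:200,272:322]=1
        m&=ok
        for lo,hi in((.002,.012),(.028,.045)):
            q=W[m&(W[...,2]>lo)&(W[...,2]<hi)];print('gauge',lo,len(q),cv2.minAreaRect((q[:,:2]*1000).astype(np.float32)))
for (u,v) in((408,203),(400,200)): print(px2w('top',u,v,0))
p=np.load("pics/top0p.npy").astype(np.uint8)[:,:,::-1]
cv2.imwrite("pics/crop1.png",cv2.resize(p[140:230,265:385],None,fx=6.5,fy=6.5,interpolation=cv2.INTER_CUBIC))
E
```

```text
top blue [218 116  11  11 101] mean [0.6967 0.3732 0.1141] min [0.682 0.358 0.106] max [0.712 0.389 0.122]
top blue [207 131  11  11 103] mean [0.6517 0.403  0.114 ] min [0.637 0.388 0.104] max [0.667 0.418 0.122]
top blue [148 150  11  11  94] mean [0.5876 0.5584 0.1357] min [0.573 0.546 0.128] max [0.603 0.571 0.144]
top blue [332 184  12  13 111] mean [0.5097 0.0459 0.0562] min [0.492 0.029 0.011] max [0.527 0.062 0.071]
top blue [361 206  12  13 107] mean [ 0.4435 -0.0363  0.0568] min [ 0.428 -0.053  0.007] max [ 0.462 -0.021  0.069]
top blue [  72  237   62   65 1813] mean [0.2818 0.704  0.0518] min [0.192 0.618 0.042] max [0.371 0.793 0.062]
top blue [154 288  19  17 121] mean [0.2079 0.5439 0.0076] min [ 0.185  0.518 -0.001] max [0.23  0.574 0.014]
top blue [  7 297  49  70 987] mean [0.0909 0.8719 0.0601] min [0.02  0.813 0.05 ] max [0.203 0.939 0.073]
top blue [147 302  22  14 121] mean [0.1722 0.5597 0.0078] min [ 0.154  0.527 -0.001] max [0.191 0.589 0.019]
top blue [  0 311  23  35 426] mean [0.1222 0.8983 0.1187] min [0.079 0.871 0.111] max [0.165 0.936 0.146]
top green 
[... 1514 characters left out ...]
 42 1425] mean [0.5433 0.3582 0.0069] min [ 0.485  0.309 -0.   ] max [0.593 0.416 0.025]
   rect (539.395751953125, 362.10406494140625) (97.99678802490234, 97.94786071777344) 8.067041397094727
side red [ 274  256   63   49 1650] mean [0.4207 0.3379 0.0072] min [0.37  0.293 0.   ] max [0.467 0.391 0.025]
   rect (418.6087951660156, 342.03485107421875) (98.34471893310547, 96.95997619628906) 89.08533477783203
side red [172 269  15  11 129] mean [0.5828 0.4897 0.1172] min [0.571 0.478 0.115] max [0.595 0.502 0.12 ]
side pink [325 193  15   9  77] mean [0.4502 0.1286 0.0613] min [0.434 0.112 0.05 ] max [0.466 0.142 0.066]
[ 0.48342354 -0.16709592  0.        ]
[ 0.49256106 -0.14345066  0.        ]
```

View pics/crop1.png

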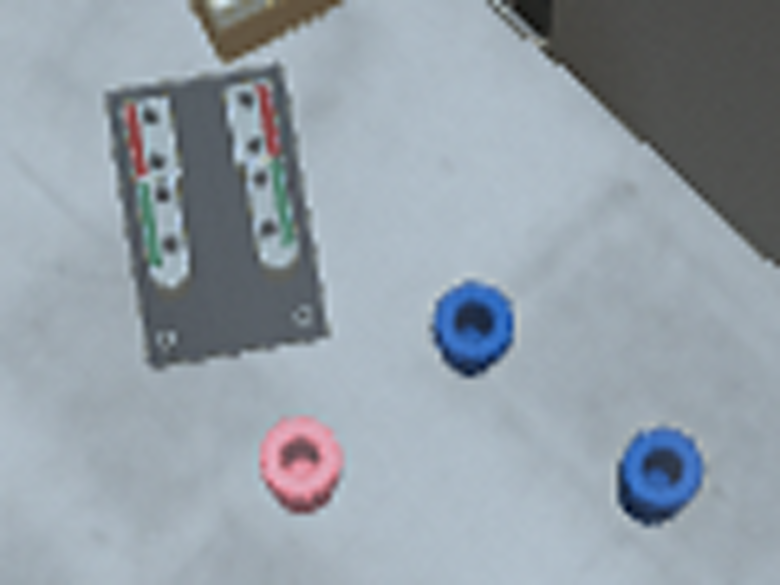

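The crop confirms two blue sleeves with open bores at crop (474,324) and (660,466). The pink one at (300,455) is the look-alike. The gauge mouth, with its green end, faces the robot at the bottom of the image.

```bash
python3 - <<'E'
from h import *
f=lambda x,y:(265+(x+.5)/6.5-.5,140+(y+.5)/6.5-.5)
K=[f(*c) for c in((106,93),(282,65),(328,334),(150,368))]
g=cv2.cvtColor(cv2.imread('pics/top0.png'),cv2.COLOR_BGR2GRAY)
S=cv2.cornerSubPix(g,np.float32(K).reshape(-1,1,2),(3,3),(-1,-1),(3,30,.01))[:,0]
for Q in(K,S):
    P=np.array([px2w('top',u,v,.006)[:2] for u,v in Q]);c=P.mean(0)
    ax=(P[0]+P[1]-P[2]-P[3])/2;ay=(P[0]+P[3]-P[1]-P[2])/2
    print(P.round(4).tolist(),c.round(4),np.linalg.norm(ax),np.linalg.norm(ay),np.degrees(np.arctan2(ax[1],ax[0])),np.degrees(np.arctan2(-ay[0],ay[1])))
# jaw inner edges (top 36mm): go-land edges and nose ends
for n,c in dict(Lnose=(170,290),Rnose=(275,270),LgoIn=(189,262),RgoIn=(253,245),A=(474,324),B=(660,466)).items():
    print(n,px2w('top',*f(*c),.062 if n in'AB' else .036)[:2].round(4))
# side view top discs
p=np.load("pics/side0p.npy");i=camera_info('side')
cv2.imwrite("pics/crop2.png",cv2.resize(p[145:235,235:375,::-1],None,fx=5.7,fy=5.7,interpolation=cv2.INTER_CUBIC))
d=np.load('pics/top0.npy');W=cloud('top',d);q=W[(d>0)&(W[...,2]>.1)&(W[...,2]<.3)&(W[...,0]<.55)&(W[...,0]>.4)&(W[...,1]<0)&(W[...,1]>-.3)];print(q[q[:,0].argmin()],q[(q[:,1]-q[:,0]).argmax()],q[q[:,1].argmin()])
E
```

```text
[[0.6342, 0.2156], [0.6481, 0.1333], [0.5183, 0.1111], [0.5021, 0.1928]] [0.5757 0.1632] 0.1328334636077157 0.08340381949014558 9.746329604458293 10.42962293006138
[[0.6327, 0.2165], [0.6481, 0.1333], [0.5186, 0.1104], [0.5013, 0.1926]] [0.5752 0.1632] 0.13250803978037573 0.08427806466305325 10.171148877874387 11.154277887035178
Lnose [0.5313 0.1823]
Rnose [0.5408 0.1349]
LgoIn [0.5445 0.1739]
RgoIn [0.5525 0.1449]
A [0.5094 0.0457]
B [ 0.4455 -0.0356]
[ 0.47491648 -0.16379791  0.14113271] [ 0.54978082 -0.08523802  0.11428925] [ 0.5489315  -0.23819454  0.20356069]
```

```bash
python3 -m jog '[[[0.04,0.19,0,0,0,0],[0.1,0.38,0,0,0,0],[0.16,0.57,0,0,0,0],[0.22,0.76,0,0,0,0],[0.28,0.95,0,0,0,0],[0.3,1,0,0,0,0]]]' 0
```

```text
time: 0.6
position: [0.3004, -0.2906, 0.245]
eef_rot: [-179.9, -0.0, 26.0]
contact_force: [-0.9, -1.2, -0.3]
opening: 1.001
finger_force: 0.0
```

View pics/crop2.png

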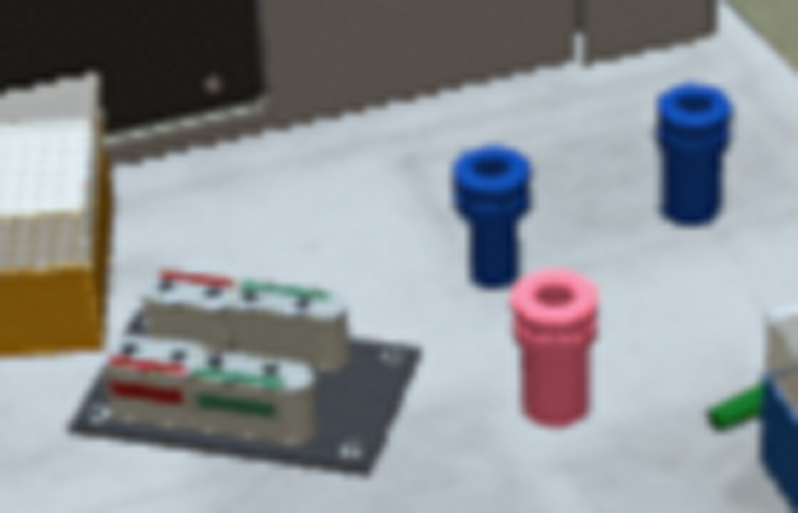

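The side view shows adapter A (crop 492,215) with a narrow body, and B (690,155) with one near nominal or larger. The gauge will decide. The gauge yaw is about 10.2° with its centre near (0.5755, 0.1634).

```bash
python3 -m jog '[[[0.04,0.19,0,0,0,-0.03],[0.08,0.38,0,0,0,-0.06],[0.12,0.57,0,0,0,-0.0872],[0.16,0.76,0,0,0,-0.0872],[0.2,0.95,0,0,0,-0.0872],[0.25,1,0,0,0,-0.0872]]]' 0 && python3 -m jog '[[[0.12,0.15,0,0,0,0],[0.24,0.3,0,0,0,0],[0.38,0.45,-0.05,0,0,0],[0.52,0.58,-0.2,0,0,0],[0.66,0.7,-0.35,0,0,0],[0.8,0.706,-0.5,0,0,0],[0.8,0.706,-0.5,0,0,0]]]' 0.2
```

```text
time: 1.1
position: [0.3495, -0.0912, 0.2452]
eef_rot: [-179.9, 0.0, 10.3]
contact_force: [0.4, -0.5, 0.1]
opening: 0.997
finger_force: 0.0
time: 1.68
position: [0.5113, 0.0478, 0.1408]
eef_rot: [-180.0, 0.2, 10.3]
contact_force: [-1.3, -0.1, -0.6]
opening: 0.799
finger_force: 0.0
```

```bash
python3 -m jog '[[[0,0,-0.15,0,0,0],[0,0,-0.3,0,0,0],[0,0,-0.4,0,0,0],[0,0,-0.495,0,0,0],[0,0,-0.495,0,0,0],[0,0,-0.495,0,0,0]]]' 0.2 40 && python3 -m jog '[[[0,0,0,0,0,0],[0,0,0,0,0,0],[0,0,0,0,0,0],[0,0,0,0,0,0],[0,0,0,0,0,0],[0,0,0,0,0,0],[0,0,0,0,0,0],[0,0,0,0,0,0]]]' 1 50
```

```text
time: 2.18
position: [0.5098, 0.0463, 0.0459]
eef_rot: [-180.0, 0.1, 10.2]
contact_force: [-0.3, 0.1, 0.3]
opening: 0.801
finger_force: 0.0
time: 2.85
position: [0.511, 0.0464, 0.0477]
eef_rot: [180.0, -0.1, 10.2]
contact_force: [-0.9, 0.5, 5.5]
opening: 0.41
finger_force: 49.2
```

```bash
python3 -m jog '[[[0,0,0.1,0,0,0],[0,0,0.2,0,0,0],[0.01,0.1,0.25,0,0,0],[0.02,0.25,0.25,0,0,0],[0.03,0.4,0.25,0,0,0],[0.045,0.5365,0.25,0,0,0],[0.045,0.5365,0.25,0,0,0],[0.045,0.5365,0.25,0,0,0]]]' && python3 - <<'E'
from h import *
a=observe();print(a['position'],a['eef_rot'],a['contact_force'],a['wrist_torque'])
p,d=camera('side');q,e=camera('top')
f=lambda z:cv2.resize(np.ascontiguousarray(z[:,:,::-1]),None,fx=5,fy=5,interpolation=cv2.INTER_CUBIC)
cv2.imwrite('pics/s3.png',np.vstack([f(p[160:220,230:380]),f(q[140:200,240:390])]))
E
```

```text
time: 3.52
position: [0.5192, 0.1548, 0.0969]
eef_rot: [180.0, -0.1, 10.3]
contact_force: [-0.0, 0.1, -0.4]
opening: 0.407
finger_force: 50.0
[0.5192329  0.15475507 0.09694745] [ 1.79997954e+02 -6.40443339e-02  1.03187329e+01] [-0.00212012  0.10199542 -0.41861318] [-0.01783313  0.05001106  0.01412777]
```

View pics/s3.png

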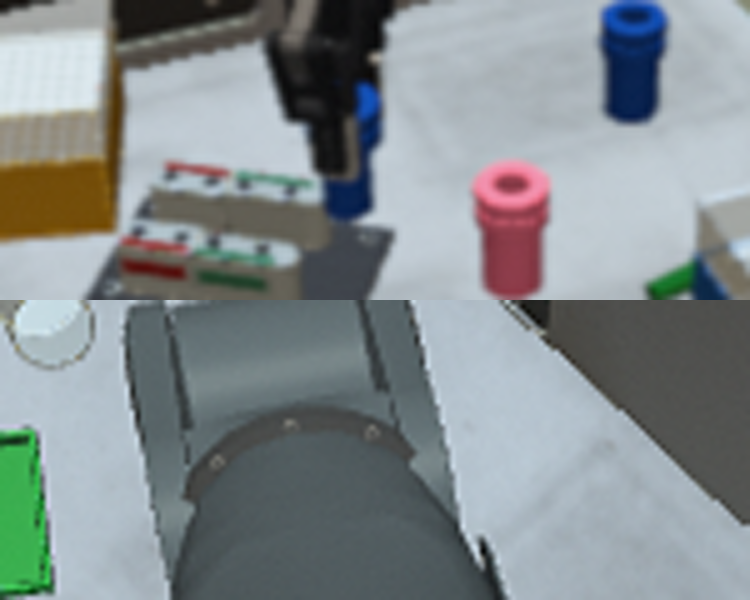

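The adapter is held upright above the bare plate in front of the mouth (side crop, 350,190). I'll lower it and slide.

```bash
python3 -m jog '[[[0,0,-0.12,0,0,0],[0,0,-0.21,0,0,0],[0,0,-0.21,0,0,0],[0.025,0.0044,-0.21,0,0,0],[0.05,0.0089,-0.21,0,0,0],[0.0738,0.0133,-0.21,0,0,0],[0.0738,0.0133,-0.21,0,0,0]]]' && python3 -m jog '[[[0.015,0.0026,0,0,0,0],[0.03,0.0053,0,0,0,0],[0.045,0.008,0,0,0,0],[0.06,0.0106,0,0,0,0],[0.074,0.013,0,0,0,0],[0.074,0.013,0,0,0,0]]]'
```

```text
time: 4.2
position: [0.5356, 0.1564, 0.0553]
eef_rot: [-180.0, -0.1, 10.2]
contact_force: [0.5, 0.6, -0.5]
opening: 0.403
finger_force: 53.6
time: 4.7
position: [0.5492, 0.1591, 0.0543]
eef_rot: [-180.0, -0.0, 10.2]
contact_force: [0.3, 0.4, -0.5]
opening: 0.407
finger_force: 53.6
```

```bash
python3 -m jog '[[[0.02,0.0036,0,0,0,0],[0.04,0.0072,0,0,0,0],[0.06,0.0108,0,0,0,0],[0.08,0.0144,0,0,0,0],[0.1,0.018,0,0,0,0],[0.118,0.0213,0,0,0,0],[0.118,0.0213,0,0,0,0]]]' && python3 -m jog '[[[0.01,0.0018,0,0,0,0],[0.02,0.0036,0,0,0,0],[0.025,0.0045,0,0,0,0],[0.03,0.0053,0,0,0,0],[0.035,0.0062,0,0,0,0],[0.04,0.0071,0,0,0,0],[0.045,0.008,0,0,0,0]]]'
```

```text
time: 5.28
position: [0.5731, 0.1633, 0.0543]
eef_rot: [-180.0, -0.0, 10.2]
contact_force: [-0.7, -0.1, 0.5]
opening: 0.405
finger_force: 53.6
time: 5.87
position: [0.5814, 0.1648, 0.0543]
eef_rot: [180.0, 0.0, 10.2]
contact_force: [0.0, 1.0, -0.5]
opening: 0.405
finger_force: 53.6
```

```bash
python3 -m jog '[[[0.005,0.0009,0,0,0,0],[0.01,0.0018,0,0,0,0],[0.015,0.0027,0,0,0,0],[0.015,0.0027,0,0,0,0]]]' && python3 -m jog '[[[0.008,0.0014,0,0,0,0],[0.016,0.0028,0,0,0,0],[0.024,0.0042,0,0,0,0],[0.032,0.0056,0,0,0,0],[0.04,0.0071,0,0,0,0],[0.04,0.0071,0,0,0,0]]]'
```

```text
time: 6.2
position: [0.5845, 0.1654, 0.0543]
eef_rot: [-180.0, -0.0, 10.2]
contact_force: [0.5, 0.4, 0.5]
opening: 0.405
finger_force: 53.6
time: 6.7
position: [0.5926, 0.1669, 0.0543]
eef_rot: [-180.0, -0.0, 10.2]
contact_force: [1.0, 0.9, -1.4]
opening: 0.405
finger_force: 53.6
```

```bash
python3 -m jog '[[[0.01,0.0018,0,0,0,0],[0.02,0.0036,0,0,0,0],[0.025,0.0045,0,0,0,0],[0.025,0.0045,0,0,0,0],[0.025,0.0045,0,0,0,0]]]'; python3 - <<'E'
from h import *
print(observe()['position'],observe()['contact_force'])
p,d=camera('side')
cv2.imwrite('pics/s4.png',cv2.resize(p[150:240,220:370,::-1],None,fx=5,fy=5,interpolation=cv2.INTER_CUBIC))
E
```

```text
time: 7.12
position: [0.5973, 0.1677, 0.0542]
eef_rot: [-180.0, 0.0, 10.2]
contact_force: [0.1, 0.5, -0.4]
opening: 0.405
finger_force: 53.6
[0.5972992  0.16767444 0.05424519] [ 0.09189998  0.50012456 -0.4175126 ]
```

View pics/s4.png

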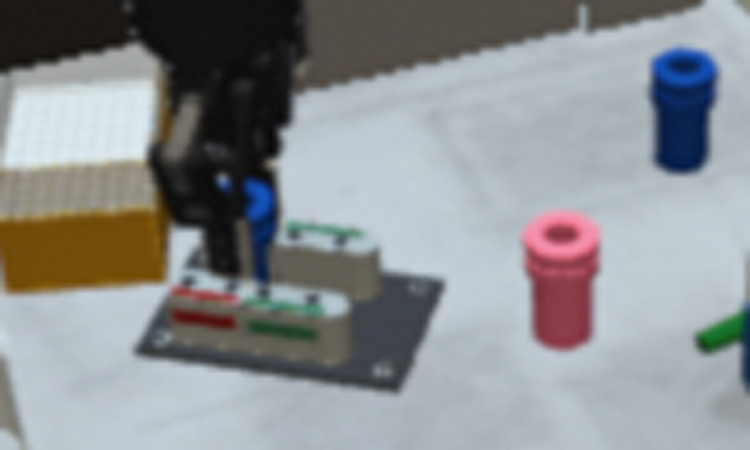

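The body is past the step into the red lands at about 0.5 N, so it never stopped. A is too small and goes in the red tray.

```bash
python3 -m jog '[[[0,0,0.15,0,0,0],[0,0,0.3,0,0,0],[-0.15,0.131,0.35,0,0,0],[-0.3,0.263,0.35,0,0,0],[-0.45,0.394,0.35,0,0,0],[-0.6,0.525,0.35,0,0,0],[-0.75,0.657,0.35,0,0,0],[-0.9,0.788,0.35,0,0,0]]]' && python3 -m jog '[[[-0.085,0.0745,0,0,0,0],[-0.085,0.0745,-0.1,0,0,0],[-0.085,0.0745,-0.2,0,0,0],[-0.085,0.0745,-0.28,0,0,0],[-0.085,0.0745,-0.33,0,0,0],[-0.085,0.0745,-0.35,0,0,0],[-0.085,0.0745,-0.36,0,0,0],[-0.085,0.0745,-0.36,0,0,0]]]'
```

```text
time: 7.83
position: [0.4157, 0.3262, 0.1245]
eef_rot: [-180.0, -0.0, 10.2]
contact_force: [0.3, -0.3, -0.9]
opening: 0.403
finger_force: 53.6
time: 8.5
position: [0.4005, 0.3402, 0.0525]
eef_rot: [-180.0, -0.0, 10.2]
contact_force: [0.2, 0.2, -1.3]
opening: 0.405
finger_force: 53.6
```

```bash
python3 -m jog '[[[0,0,-0.004,0,0,0],[0,0,-0.008,0,0,0],[0,0,-0.012,0,0,0],[0,0,-0.014,0,0,0],[0,0,-0.014,0,0,0]]]'
```

```text
time: 8.92
position: [0.4003, 0.3402, 0.0496]
eef_rot: [-180.0, -0.0, 10.2]
contact_force: [0.7, -0.2, -0.7]
opening: 0.403
finger_force: 53.6
```

```bash
python3 -m jog '[[[0,0,-0.003,0,0,0],[0,0,-0.006,0,0,0],[0,0,-0.006,0,0,0]]]';python3 -m jog '[[[0,0,-0.003,0,0,0],[0,0,-0.006,0,0,0],[0,0,-0.006,0,0,0]]]'
```

```text
time: 9.17
position: [0.4002, 0.3401, 0.0482]
eef_rot: [180.0, 0.0, 10.2]
contact_force: [-0.4, -0.7, -0.6]
opening: 0.409
finger_force: 53.6
time: 9.42
position: [0.4007, 0.3404, 0.0479]
eef_rot: [-180.0, -0.1, 10.2]
contact_force: [-1.3, -2.2, 9.7]
opening: 0.407
finger_force: 54.9
```

Touchdown felt (9.7 N). I'll ease off, open and retreat.

```bash
python3 -m jog '[[[0,0,0.004,0,0,0],[0,0,0.004,0,0,0]]]' && python3 -m jog '[[[0,0,0,0,0,0],[0,0,0,0,0,0],[0,0,0,0,0,0],[0,0,0,0,0,0],[0,0,0.08,0,0,0],[0,0,0.2,0,0,0],[0,0,0.35,0,0,0],[0,0,0.5,0,0,0]]]' 0.2 40 && python3 -m jog '[[[0,-0.18,0.05,0,0,0],[0,-0.36,0.05,0,0,0],[0,-0.54,0.05,0,0,0],[0,-0.72,0.05,0,0,0],[0,-0.9,0.05,0,0,0],[0,-1,0.05,0,0,0]]]'; python3 - <<'E'
from h import *
p,d=camera('side');q,e=camera('top')
f=lambda z:cv2.resize(np.ascontiguousarray(z[:,:,::-1]),None,fx=3.5,fy=3.5,interpolation=cv2.INTER_CUBIC)
cv2.imwrite('pics/s5.png',np.vstack([f(p[235:315,200:400]),f(q[160:250,190:390])]))
E
```

```text
time: 9.58
position: [0.4004, 0.3402, 0.0481]
eef_rot: [-180.0, -0.0, 10.2]
contact_force: [-0.2, 0.8, 1.3]
opening: 0.406
finger_force: 53.8
time: 10.25
position: [0.3999, 0.3399, 0.1487]
eef_rot: [180.0, 0.1, 10.2]
contact_force: [0.8, 0.6, 0.0]
opening: 0.801
finger_force: 0.0
time: 10.75
position: [0.3997, 0.1376, 0.1579]
eef_rot: [180.0, 0.0, 10.1]
contact_force: [0.9, 0.3, 0.2]
opening: 0.798
finger_force: 0.0
```

View pics/s5.png

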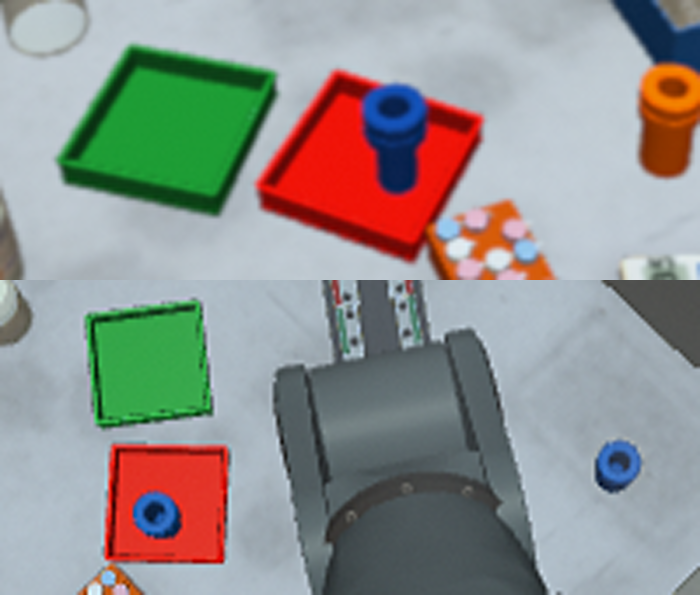

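A stands upright in the red tray (side crop 395,140; top crop 156,512). Next is B at (0.445, -0.036).

```bash
python3 -m jog '[[[0.04,-0.18,0,0,0,0],[0.08,-0.36,0,0,0,0],[0.12,-0.54,0,0,0,0],[0.17,-0.72,0,0,0,0],[0.225,-0.881,0,0,0,0],[0.225,-0.881,-0.1,0,0,0],[0.225,-0.881,-0.2,0,0,0],[0.225,-0.881,-0.2,0,0,0]]]' 0.2 40 && python3 -m jog '[[[0,0,-0.1,0,0,0],[0,0,-0.2,0,0,0],[0,0,-0.3,0,0,0],[0,0,-0.358,0,0,0],[0,0,-0.358,0,0,0],[0,0,-0.358,0,0,0]]]' && python3 -m jog '[[[0,0,0,0,0,0],[0,0,0,0,0,0],[0,0,0,0,0,0],[0,0,0,0,0,0],[0,0,0,0,0,0],[0,0,0,0,0,0],[0,0,0,0,0,0],[0,0,0,0,0,0]]]' 1 50
```

```text
time: 11.52
position: [0.444, -0.0357, 0.1153]
eef_rot: [-179.9, 0.2, 10.1]
contact_force: [-0.7, 0.3, -0.8]
opening: 0.797
finger_force: 0.0
time: 12.02
position: [0.4456, -0.0354, 0.0467]
eef_rot: [-180.0, 0.0, 10.2]
contact_force: [0.3, -0.3, -0.3]
opening: 0.8
finger_force: 0.0
time: 12.68
position: [0.446, -0.036, 0.0474]
eef_rot: [180.0, -0.1, 10.2]
contact_force: [-1.3, 1.9, 9.6]
opening: 0.406
finger_force: 48.8
```

```bash
python3 -m jog '[[[0,0,0.15,0,0,0],[0.03,0,0.3,0,0,0],[0.1,0.15,0.4,0,0,0],[0.17,0.33,0.4,0,0,0],[0.24,0.51,0.4,0,0,0],[0.31,0.69,0.4,0,0,0],[0.369,0.86,0.4,0,0,0],[0.369,0.9485,0.4,0,0,0]]]' && python3 -m jog '[[[0,0,-0.1,0,0,0],[0,0,-0.2,0,0,0],[0,0,-0.3,0,0,0],[0,0,-0.36,0,0,0],[0,0,-0.36,0,0,0],[0,0,-0.36,0,0,0]]]' && python3 -m jog '[[[0.01,0.0018,0,0,0,0],[0.02,0.0036,0,0,0,0],[0.03,0.0053,0,0,0,0],[0.04,0.0071,0,0,0,0],[0.05,0.0089,0,0,0,0],[0.06,0.0106,0,0,0,0],[0.06,0.0106,0,0,0,0]]]'
```

```text
time: 13.35
position: [0.5207, 0.1571, 0.1272]
eef_rot: [-180.0, -0.2, 10.3]
contact_force: [-0.4, -0.5, -0.3]
opening: 0.408
finger_force: 50.1
time: 13.85
position: [0.5191, 0.1537, 0.0544]
eef_rot: [-180.0, 0.0, 10.2]
contact_force: [1.0, -0.6, -1.2]
opening: 0.406
finger_force: 51.8
time: 14.43
position: [0.5315, 0.1559, 0.0544]
eef_rot: [-180.0, -0.0, 10.2]
contact_force: [-0.6, -0.4, -1.1]
opening: 0.408
finger_force: 51.8
```

```bash
python3 -m jog '[[[0.005,0.0009,0,0,0,0],[0.01,0.0018,0,0,0,0],[0.015,0.0027,0,0,0,0],[0.02,0.0035,0,0,0,0],[0.025,0.0044,0,0,0,0],[0.025,0.0044,0,0,0,0]]]' && python3 -m jog '[[[0.004,0.0007,0,0,0,0],[0.008,0.0014,0,0,0,0],[0.012,0.0021,0,0,0,0],[0.015,0.0027,0,0,0,0],[0.015,0.0027,0,0,0,0]]]'
```

```text
time: 14.93
position: [0.5363, 0.1567, 0.0543]
eef_rot: [-180.0, -0.0, 10.2]
contact_force: [0.1, 0.3, -1.0]
opening: 0.406
finger_force: 51.8
time: 15.35
position: [0.5392, 0.1573, 0.0543]
eef_rot: [-180.0, -0.0, 10.2]
contact_force: [-0.4, 0.7, 0.4]
opening: 0.406
finger_force: 51.8
```

```bash
python3 -m jog '[[[0.005,0.0009,0,0,0,0],[0.01,0.0018,0,0,0,0],[0.01,0.0018,0,0,0,0]]]' && python3 -m jog '[[[0.005,0.0009,0,0,0,0],[0.01,0.0018,0,0,0,0],[0.01,0.0018,0,0,0,0]]]' && python3 -m jog '[[[0.005,0.0009,0,0,0,0],[0.01,0.0018,0,0,0,0],[0.01,0.0018,0,0,0,0]]]' 
```

```text
time: 15.6
position: [0.5413, 0.1576, 0.0543]
eef_rot: [180.0, -0.0, 10.2]
contact_force: [1.1, 0.8, -0.2]
opening: 0.405
finger_force: 51.8
time: 15.85
position: [0.5433, 0.158, 0.0543]
eef_rot: [-180.0, -0.0, 10.2]
contact_force: [0.1, 0.7, -0.6]
opening: 0.404
finger_force: 51.8
time: 16.1
position: [0.5453, 0.1584, 0.0543]
eef_rot: [-180.0, -0.0, 10.2]
contact_force: [0.4, -0.1, -0.8]
opening: 0.401
finger_force: 51.8
```

```bash
python3 -m jog '[[[0.005,0.0009,0,0,0,0],[0.01,0.0018,0,0,0,0],[0.015,0.0027,0,0,0,0],[0.015,0.0027,0,0,0,0]]]' && python3 -m jog '[[[0.005,0.0009,0,0,0,0],[0.01,0.0018,0,0,0,0],[0.015,0.0027,0,0,0,0],[0.02,0.0035,0,0,0,0],[0.025,0.0044,0,0,0,0],[0.025,0.0044,0,0,0,0]]]'
```

```text
time: 16.43
position: [0.5483, 0.1589, 0.0543]
eef_rot: [-180.0, -0.0, 10.2]
contact_force: [-0.5, 0.3, 0.5]
opening: 0.402
finger_force: 51.8
time: 16.93
position: [0.5533, 0.1598, 0.0543]
eef_rot: [-180.0, -0.0, 10.2]
contact_force: [-0.3, 0.3, -0.4]
opening: 0.405
finger_force: 51.8
```

It's past the go mouth without contact, so I'll go on toward the step.

```bash
python3 -m jog '[[[0.015,0.0027,0,0,0,0],[0.03,0.0053,0,0,0,0],[0.045,0.008,0,0,0,0],[0.06,0.0106,0,0,0,0],[0.075,0.0133,0,0,0,0],[0.09,0.0159,0,0,0,0],[0.1,0.0177,0,0,0,0],[0.1,0.0177,0,0,0,0]]]' && python3 -m jog '[[[0.005,0.0009,0,0,0,0],[0.01,0.0018,0,0,0,0],[0.015,0.0027,0,0,0,0],[0.015,0.0027,0,0,0,0]]]' && python3 -m jog '[[[0.004,0.0007,0,0,0,0],[0.007,0.0012,0,0,0,0],[0.007,0.0012,0,0,0,0]]]'
```

```text
time: 17.6
position: [0.5735, 0.1633, 0.0543]
eef_rot: [180.0, -0.0, 10.2]
contact_force: [-0.6, 0.4, -0.2]
opening: 0.404
finger_force: 51.8
time: 17.93
position: [0.5762, 0.1638, 0.0543]
eef_rot: [-180.0, -0.0, 10.2]
contact_force: [0.4, 0.5, -0.8]
opening: 0.404
finger_force: 51.8
time: 18.18
position: [0.5776, 0.1641, 0.0543]
eef_rot: [-180.0, -0.0, 10.2]
contact_force: [0.2, 0.5, -0.2]
opening: 0.409
finger_force: 51.8
```

Now at about +2. One-millimetre steps from here.

```bash
python3 -m jog '[[[0.003,0.0005,0,0,0,0],[0.006,0.0011,0,0,0,0],[0.006,0.0011,0,0,0,0]]]' && python3 -m jog '[[[0.003,0.0005,0,0,0,0],[0.006,0.0011,0,0,0,0],[0.006,0.0011,0,0,0,0]]]'
```

```text
time: 18.43
position: [0.5788, 0.1643, 0.0543]
eef_rot: [-180.0, -0.0, 10.2]
contact_force: [-0.4, -0.1, -0.1]
opening: 0.41
finger_force: 51.8
time: 18.68
position: [0.58, 0.1645, 0.0543]
eef_rot: [-180.0, -0.0, 10.2]
contact_force: [0.3, 0.3, -0.7]
opening: 0.406
finger_force: 51.8
```

```bash
python3 -m jog '[[[0.003,0.0005,0,0,0,0],[0.006,0.0011,0,0,0,0],[0.006,0.0011,0,0,0,0]]]'
```

```text
time: 18.93
position: [0.5812, 0.1647, 0.0543]
eef_rot: [-180.0, -0.0, 10.2]
contact_force: [-0.2, 0.2, -1.6]
opening: 0.407
finger_force: 51.8
```

```bash
python3 -m jog '[[[0.003,0.0005,0,0,0,0],[0.005,0.0009,0,0,0,0],[0.005,0.0009,0,0,0,0]]]'
```

```text
time: 19.18
position: [0.5818, 0.165, 0.0542]
eef_rot: [-180.0, 0.0, 10.2]
contact_force: [-2.0, 0.3, -0.2]
opening: 0.407
finger_force: 51.8
```

```bash
python3 -m jog '[[[0.003,0.0005,0,0,0,0],[0.005,0.0009,0,0,0,0],[0.005,0.0009,0,0,0,0]]]'
```

```text
time: 19.43
position: [0.5825, 0.1651, 0.0541]
eef_rot: [-180.0, 0.1, 10.2]
contact_force: [-4.8, 1.8, 0.7]
opening: 0.398
finger_force: 52.0
```

```bash
python3 -m jog '[[[0.003,0.0005,0,0,0,0],[0.005,0.0009,0,0,0,0],[0.005,0.0009,0,0,0,0]]]'
```

```text
time: 19.68
position: [0.583, 0.1652, 0.054]
eef_rot: [-180.0, 0.2, 10.2]
contact_force: [-7.4, -0.2, 1.8]
opening: 0.405
finger_force: 52.1
```

The stop builds to about 7 N near the step, at a gauge x of about 6 to 7 mm against a nominal 4.5 mm. B passes go and stops at no-go, so it's good. I'll back off, lift and take it to the green tray.

```bash
python3 -m jog '[[[-0.012,-0.002,0,0,0,0],[-0.012,-0.002,0,0,0,0],[-0.012,-0.002,0.12,0,0,0],[-0.012,-0.002,0.26,0,0,0],[-0.012,0.05,0.4,0,0,0],[-0.05,0.24,0.4,0,0,0],[-0.09,0.43,0.4,0,0,0],[-0.13,0.62,0.4,0,0,0]]]' && python3 -m jog '[[[-0.05,0.18,0,0,0,0],[-0.095,0.355,0,0,0,0],[-0.095,0.355,0,0,0,0],[-0.095,0.355,-0.12,0,0,0],[-0.095,0.355,-0.24,0,0,0],[-0.095,0.355,-0.34,0,0,0],[-0.095,0.355,-0.41,0,0,0],[-0.095,0.355,-0.41,0,0,0]]]' && python3 -m jog '[[[0,0,-0.004,0,0,0],[0,0,-0.008,0,0,0],[0,0,-0.012,0,0,0],[0,0,-0.016,0,0,0],[0,0,-0.016,0,0,0]]]'
```

```text
time: 20.35
position: [0.5586, 0.2905, 0.1353]
eef_rot: [-180.0, -0.2, 10.1]
contact_force: [0.2, -0.1, -0.5]
opening: 0.403
finger_force: 51.8
time: 21.02
position: [0.5385, 0.3595, 0.0498]
eef_rot: [179.9, 0.2, 10.2]
contact_force: [-0.2, -0.3, -1.0]
opening: 0.408
finger_force: 53.5
time: 21.43
position: [0.5393, 0.3603, 0.0496]
eef_rot: [-180.0, -0.0, 10.2]
contact_force: [-0.2, 0.0, -0.9]
opening: 0.403
finger_force: 53.5
```

```bash
python3 -m jog '[[[0,0,-0.003,0,0,0],[0,0,-0.006,0,0,0],[0,0,-0.006,0,0,0]]]'
```

```text
time: 21.68
position: [0.5393, 0.3603, 0.0482]
eef_rot: [-180.0, -0.0, 10.2]
contact_force: [0.2, 0.1, 1.2]
opening: 0.405
finger_force: 53.8
```

```bash
python3 -m jog '[[[0,0,-0.003,0,0,0],[0,0,-0.005,0,0,0],[0,0,-0.005,0,0,0]]]'
```

```text
time: 21.93
position: [0.5396, 0.3605, 0.048]
eef_rot: [-180.0, -0.1, 10.2]
contact_force: [-2.1, -2.2, 9.4]
opening: 0.409
finger_force: 54.6
```

Touchdown. I'll release, rise and move clear for a last look.

```bash
python3 -m jog '[[[0,0,0.004,0,0,0],[0,0,0.004,0,0,0]]]' && python3 -m jog '[[[0,0,0,0,0,0],[0,0,0,0,0,0],[0,0,0,0,0,0],[0,0,0,0,0,0],[0,0,0.08,0,0,0],[0,0,0.2,0,0,0],[0,0,0.35,0,0,0],[0,0,0.5,0,0,0]]]' 0.2 40 && python3 -m jog '[[[-0.05,-0.1,0.15,0,0,0],[-0.15,-0.25,0.25,0,0,0],[-0.25,-0.4,0.3,0,0,0],[-0.35,-0.56,0.3,0,0,0],[-0.45,-0.72,0.3,0,0,0],[-0.55,-0.88,0.3,0,0,0],[-0.6,-1,0.3,0,0,0],[-0.6,-1,0.3,0,0,0]]]' && python3 -m jog '[[[0,0,0,0,0,0],[0,0,0,0,0,0],[0,0,0,0,0,0]]]'; python3 - <<'E'
from h import *
p,d=camera('side');q,e=camera('top')
f=lambda z:cv2.resize(np.ascontiguousarray(z[:,:,::-1]),None,fx=2.6,fy=2.6,interpolation=cv2.INTER_CUBIC)
cv2.imwrite('pics/s6.png',np.vstack([f(p[190:310,130:430]),f(q[105:215,150:450])]))
E
```

```text
time: 22.1
position: [0.5393, 0.3604, 0.0481]
eef_rot: [-180.0, -0.0, 10.2]
contact_force: [-0.3, -1.2, 3.0]
opening: 0.404
finger_force: 53.7
time: 22.77
position: [0.5387, 0.36, 0.1483]
eef_rot: [180.0, 0.1, 10.2]
contact_force: [0.8, -0.1, -0.2]
opening: 0.8
finger_force: 0.0
time: 23.43
position: [0.417, 0.1574, 0.2077]
eef_rot: [180.0, 0.1, 10.1]
contact_force: [0.3, 0.2, 0.4]
opening: 0.8
finger_force: 0.0
time: 23.68
position: [0.4196, 0.161, 0.2077]
eef_rot: [-180.0, -0.0, 10.2]
contact_force: [0.2, -0.3, 0.6]
opening: 0.802
finger_force: 0.0
```

View pics/s6.png

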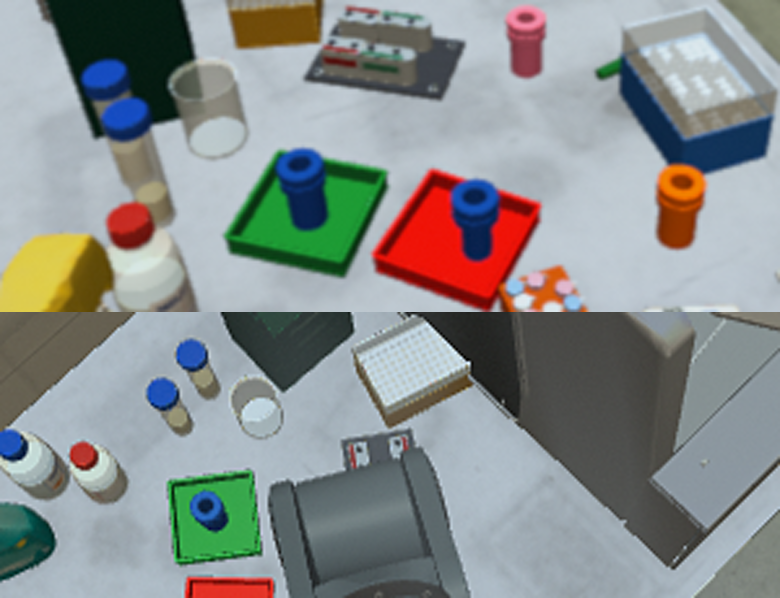

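Both adapters stand upright, B in the green tray (side crop 302,190) and A in the red (476,220). The beaker (208,108) and the tubes look undisturbed, and the arm is clear.

```bash
python3 -c "
from plant import *
print(close_job())"
```

```text
the job is handed in; nothing more can be done
None
```

The job is handed in at about 24 s: the adapter that started nearer the gauge ran on past the red step (too small) and stands in the red tray, and the other passed the green lands, stopped at the red step at about 7 N (good) and stands in the green tray.

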